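Index the binding-drilling jig to the next hole and hold its pin home

ROBOT

A 7-joint arm with a two-finger parallel gripper is mounted at the origin on the work surface. World frame = base frame: x ahead of the robot, y to its left, z up, the work surface at z = 0. Lengths are in m, angles in rad, forces in N, time in s.
With the tool pointing down it reaches from about 0.4 to 0.85 m from the base axis. Payload 10.4 kg.
Tool frame: the origin (TCP) lies at the very end of the fingers, on their centre line; the grasp point (between the pads) lies 19 mm behind it; y points along the fingers, x is the direction in which the jaws open and shut, and the axes are right-handed (so a half turn about y gives the same grasp; the last joint's range is limited). The gripper opens to 87 mm and grips with 3 to 60 N. Pads are 19 mm wide; open, the fingers measure 117 mm over their backs; the gripper's body (75 mm by 190 mm) begins 51 mm behind the grasp point.
Start: joints at [-1.216, 0.332, -0.065, 1.46, 0.022, 1.35, -0.088], TCP at [0.231, 0.581, 0.201] pointing down, gripper open.
Joint ranges: [-2.6, 2.6], [-0.5, 2.12], [-1.47, 1.34], [0.16, 2.42], [-1.27, 4.41], [0.06, 2.06], [-2.6, 2.6]. Speed limits (rad/s): [2.22, 2.22, 2.79, 2.79, 3.14, 3.14, 3.14].

INTERFACE

Orientations are given as a unit quaternion [x, y, z, w].
In Python, from bench import readout, vision, r gives the robot as it stands.
- The arm moves only by the tool arm_command, never from a script. Its argument "targets" is a list that holds one entry, the list of rows, each a list of 6 numbers: the shift along the tool's x, y, z in m, then the turn, a rotation vector about the tool's x, y, z in degrees. A call has 1 to 12 rows; each row shifts and turns the commanded pose from where the row before left it, along the tool's axes as they then stand; what a row does not reach is not made up. A row lasts 1/12 s, in which the tool goes at most 41.7 mm and 7.16 degrees, less where a joint would pass 70% of its speed; a pose out of reach is approached as far as the arm can. A call is refused whole if a number of a shift passes 0.0417 or a number of a turn 7.16, either way. A call with a gripper value outside its range is refused whole. "hand" is the opening, from 0 (shut) to 1 (fully open), set as the call begins (left out, the last holds). The fingers move at their own pace and stop on an object; "grip_force" is the grip in N (left out, the last holds). Time passes only in rows, so rows that do not move let the fingers close. It gives the time, the measured TCP pose, the force and the opening at its end, in the units of the state.
- readout.read_state(): the state, without advancing time (a new reading comes with each control period).
- vision.camera(name): name is "side" or "top"; returns a dict with "pixels" (384x512x3 uint8, blue, green, red), "fovy" (degrees; the focal length in pixels is half the picture's height over the tangent of half this angle, whatever the lens; pixels are square), "cx", "cy" (the principal point, pixels), "D" ([k1, k2, p1, p2, k3] as OpenCV has them; the pictures are not rectified), "R" (3x3) and "t" (3): a world point X has camera coordinates R X + t. Camera axes: x right, y down, z forward; pixel columns grow to the right and rows downward; lengths in m; the calibration is good to about 2 mm. A picture is of the moment at which its call begins. There is no depth.
- r.close_job(): hands the job in, once; it reports no verdict.
The state is a dict: "time": time; "joint_positions": joint angles; "joint_vel": joint speeds; "joint_torque": joint torques, N m; "ee_pos": TCP position; "eef_rot": TCP orientation; "ft_force": force on the tool from outside, world axes, zero at the start; "torque": the same for the moment, N m; "width": finger opening in m.
Only numpy, scipy, OpenCV 4.12 (cv2) and the standard library are available. Lean on these libraries where they do the work, as an engineer would, in place of code of your own. Each camera call takes 0.05 s, during which the arm holds its last target.

TASK

Clear the blue and the orange gauge block off the drilling jig's hole plate, each into the tray of its own colour. Then pull up the lock plunger by its black knob, slide the grey carriage one hole along towards the yellow end stop, and push the plunger down until the pin is fully home in that hole. Finish while still holding the knob pressed fully down with the gripper, because its spring pops it up when let go; leave everything else on the bench where it is.

Things in the scene. Friction and masses are not known exactly. Their poses are not given: they have to be found in the camera images.
- jig: Drilling jig fixed to the bench: board 130 x 300 x 12 mm, on it an aluminium hole plate 100 (x) x 280 mm (y), top 30 mm above the bench. Origin: centre of the underside; y runs along the row of six brass-ringed holes (10 mm wide, at x = 0, y = -110, -70, -30, 10, 50, 90 mm) to the yellow end stop (16 mm thick, at y = 132 mm, 48 mm above the bench). The carriage starts at y = -70 mm.
- next_hole (a point): Mouth of the hole to be used: the next one from the carriage's start hole towards the yellow end stop; centre of the hole in the plate's top face, 30 mm above the bench.
- carriage (a joint): Travel (m) of the grey carriage along the jig's y: 0 at its start hole, grows towards the yellow stop, 0.040 at the next hole. Saddle over the plate, 124 mm across (174 with its dark wings), 56 mm along y, top 48 mm above the bench (collar round the plunger 54 mm). Slides against about 2 N of friction, only with the pin clear of the holes.
- plunger (a joint): Height (m) of the lock plunger. 0: where its spring leaves it, pin 7 mm deep in a hole (locked, with play); above +0.007 the pin is clear and the carriage free; +0.016 upper stop; -0.008 lower stop: pin fully home. Spring 0.9 N per mm both ways, so it pops back to 0 when let go. Off a hole the round-tipped 8 mm pin rests on the plate at +0.007.
- knob (a point): Centre of the plunger's knob: upright black cylinder with a red band near the top, 26 mm diameter, 36 mm tall, on the middle of the carriage; its centre is 84 mm above the bench when the plunger is at 0 (knob from 66 to 102 mm). It moves with carriage and plunger and does not turn.
- blue_block_center (a point): Centre of the blue gauge block, a loose plastic block 24 mm (x) x 50 mm (y) x 30 mm (z), 60 g. It starts standing on the hole plate between the carriage and the yellow stop, in either order with the orange one, its length roughly along the plate.
- orange_block_center (a point): Centre of the orange gauge block, same size, also on the hole plate at the start.
- blue_tray: Blue open tray fixed to the bench, 140 mm (x) x 120 mm (y) x 35 mm high, walls and floor 4 to 5 mm. Origin: centre of its underside.
- orange_tray: Orange open tray, same size and origin, fixed to the bench on the other side of the jig.
- grey_block: Bystander: grey gauge block 24 x 50 x 30 mm on the bench; stays where it is. Origin: centre of underside.
- tape_roll: Bystander: roll of paper tape, 96 mm diameter, 24 mm high. Origin: centre of underside.
- screwdriver: Bystander: screwdriver lying on the bench.
- brush: Bystander: brush lying on the bench.
- glue: Bystander: white glue bottle with red cap, 48 mm diameter, 130 mm tall. Origin: centre of underside.
- wax_block: Bystander: green wax block 90 x 45 x 25 mm. Origin: centre of underside.
- screw_jar: Bystander: whitish translucent jar with metal lid, 60 mm diameter, 80 mm tall. Origin: centre of underside.
- wrench: Bystander: wrench lying on the bench.

How it is judged:
By the outcome, as a careful person would: the job done as asked, in the order asked, and still so for the second after the job is handed in, while the arm keeps its last pose, push and grip.
It also fails if it takes over 61 s, if anything falls off the work surface, if the arm or the gripper's body presses on something with over 40 N, if the wrist force passes 120 N, or if a joint passes its speed limit or range.

## Working session

There is one attempt and no reset: what is moved stays moved. The work goes in short steps, Python scripts to look and compute and a tool call to move; the robot and the scene stay as the last step left them, time stands still between calls to the robot, and variables do not carry over. Pictures are saved under pics/ and viewed, and the job is handed in when it is done.

Besides the shell and the picture viewer there is one more tool, called after "Emit:" as name([rows], argument=value, ...), one row to a line, values as JSON. arm_command: Moves the arm, as the interface text tells. Its arguments: {"type":"object","properties":{"targets":{"type":"array","items":{"type":"array","items":{"type":"array","items":{"type":"number"}}}},"hand":{"type":"number"},"grip_force":{"type":"number"}},"required":["targets"]}

```bash
ls; mkdir -p pics
python3 - <<'E'
from bench import readout, vision, r
import cv2
s=readout.read_state()
for k,v in s.items(): print(k,v)
for n in("side","top"):
    c=vision.camera(n); cv2.imwrite(f"pics/{n}0.png",c["pixels"]); print(n,{k:v for k,v in c.items() if k!="pixels"})
E
```

```text
pics
time 0.0
joint_positions [-1.21561299  0.33289059 -0.064717    1.46094725  0.02159824  1.3498677
 -0.08854115]
joint_vel [-2.90292725e-04  3.86381352e-04 -1.74547194e-03  5.95591456e-04
  9.09945453e-04 -6.19020570e-05 -6.03197871e-04]
joint_torque [-1.11125823e-04 -6.23265767e+01  2.47087033e-02 -3.89893591e+01
 -6.12807018e-02  4.00554284e-02  1.67671706e-04]
ee_pos [0.2303823  0.58054693 0.20013947]
eef_rot [ 0.58529037  0.39681702 -0.39762279 -0.5846944 ]
ft_force [ 0.37213585 -0.65627296  0.39430782]
torque [-0.01868022 -0.01630946  0.00058685]
width 0.08699363504633635
side {'fovy': 43.88591973310301, 'cx': 254.02888808694345, 'cy': 199.88008849137225, 'D': array([0.02827236, 0.        , 0.        , 0.        , 0.        ]), 'R': array([[ 0.71374435, -0.70007579, -0.02151488],
       [-0.48387035, -0.47064306, -0.73781068],
       [ 0.50639757,  0.53701861, -0.67466474]]), 't': array([-0.37863742,  0.33215263,  1.26305141])}
top {'fovy': 55.79569494587561, 'cx': 258.6885414148214, 'cy': 189.9811907360883, 'D': array([-0.04133216,  0.        ,  0.        ,  0.        ,  0.        ]), 'R': array([[-0.00166047, -0.99992811, -0.01187505],
       [-0.98083322,  0.0039423 , -0.19480927],
       [ 0.19484208,  0.01132397, -0.98076925]]), 't': array([0.01717881, 0.54102442, 1.06589919])}
```

View pics/top0.png

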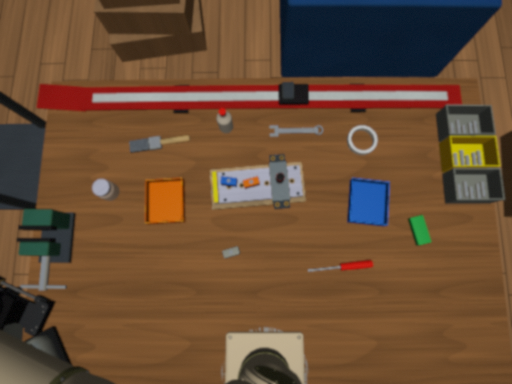

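View pics/side0.png

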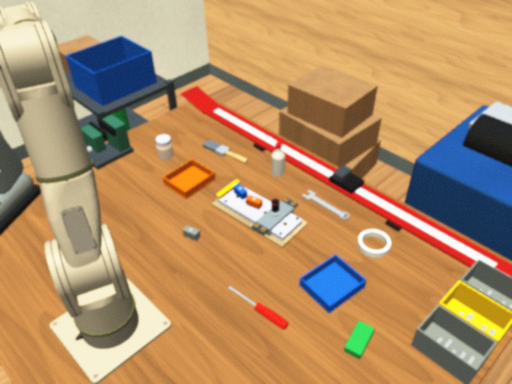

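The top view shows the jig around (257,185), with its yellow stop at the left (214,187). The carriage is at (280,180), and the blue (228,182) and orange (250,182) blocks sit between them. The orange tray is at (165,200) and the blue tray at (368,202). I'll enlarge crops next.

Run:
```python
import cv2
a=cv2.imread("pics/top0.png"); b=cv2.imread("pics/side0.png")
cv2.imwrite("pics/topc.png",cv2.resize(a[150:220,200:320],None,fx=6.5,fy=6.5,interpolation=cv2.INTER_CUBIC))
cv2.imwrite("pics/sidec.png",cv2.resize(b[165:255,200:320],None,fx=6.5,fy=6.5,interpolation=cv2.INTER_CUBIC))
cv2.imwrite("pics/trays.png",cv2.resize(a[165:235,135:400],None,fx=3,fy=3,interpolation=cv2.INTER_CUBIC))
```

```text
(no output)
```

View pics/topc.png

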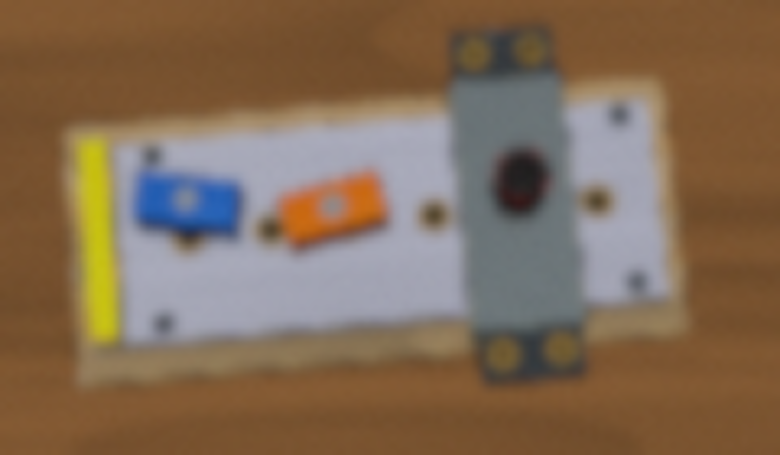

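View pics/sidec.png

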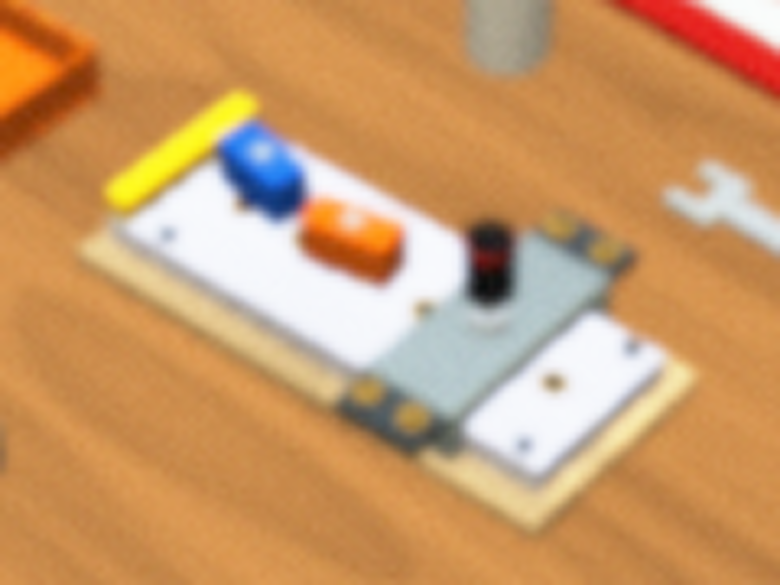

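View pics/trays.png

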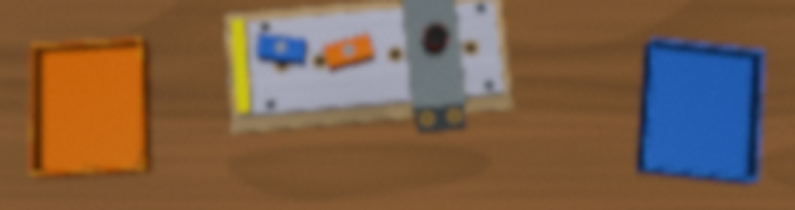

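```bash
cat > h.py <<'E'
import numpy as np, cv2
from bench import readout, vision, r
from scipy.optimize import least_squares
def K(c):
    f=c["pixels"].shape[0]/2/np.tan(np.radians(c["fovy"]/2)); return np.array([[f,0,c["cx"]],[0,f,c["cy"]],[0,0,1]])
def proj(c,X):
    return cv2.projectPoints(np.atleast_2d(np.array(X,float)),cv2.Rodrigues(c["R"])[0],c["t"],K(c),c["D"])[0][:,0]
def unproj(c,uv,z):
    p=cv2.undistortPoints(np.array([[uv]],float),K(c),c["D"])[0,0]
    d=c["R"].T@np.array([p[0],p[1],1]); o=-c["R"].T@c["t"]
    return o+d*(z-o[2])/d[2]
def crop(u,x0,y0,s): return ((u[0]+.5)/s-.5+x0,(u[1]+.5)/s-.5+y0)
E
python3 - <<'E'
from h import *
T=vision.camera("top");S=vision.camera("side")
ct=lambda u:crop(u,200,150,6.5)
cs=lambda u:crop(u,200,165,6.5)
cy=lambda u:crop(u,135,165,3)
P={"h-30":(433,215,.03),"h-110":(597,200,.03),"h50":(270,229,.03),"scrTL":(152,156,.03),"scrBL":(163,324,.03),"scrTR":(619,115,.03),"scrBR":(637,283,.03),"blue":(186,200,.06),"orange":(333,206,.06),"knob":(522,172,.102)}
for k,v in P.items(): print("T",k,unproj(T,ct(v[:2]),v[2]).round(4))
P={"h-30":(424,309,.03),"h-110":(554,383,.03),"scrBL":(168,234,.03),"scrTR":(632,348,.03),"scrBR":(524,445,.03),"blue":(263,150,.06),"orange":(352,217,.06),"knob":(490,230,.102)}
for k,v in P.items(): print("S",k,unproj(S,cs(v[:2]),v[2]).round(4))
# block edge dirs (top face)
for n,a,b in(("blue",(140,172),(240,182)),("or",(280,208),(380,172))):
    d=unproj(T,ct(b),.06)-unproj(T,ct(a),.06); print(n,d.round(4),np.degrees(np.arctan2(d[0],-d[1])))
for n,q in(("orange",[(32,40),(143,40),(150,170),(32,175)]),("blue",[(648,40),(764,50),(755,182),(640,170)])):
    c=[unproj(T,cy(p),.035) for p in q]; print(n,np.round(c,3).tolist(),np.mean(c,0).round(4))
E
```

```text
T h-30 [ 0.5692 -0.0079  0.03  ]
T h-110 [ 0.5764 -0.0878  0.03  ]
T h50 [0.5626 0.0715 0.03  ]
T scrTL [0.5994 0.1297 0.03  ]
T scrBL [0.5159 0.1229 0.03  ]
T scrTR [ 0.6191 -0.0994  0.03  ]
T scrBR [ 0.5352 -0.1063  0.03  ]
T blue [0.5705 0.1097 0.06  ]
T orange [0.5672 0.0398 0.06  ]
T knob [ 0.5734 -0.0479  0.102 ]
S h-30 [ 0.5697 -0.0102  0.03  ]
S h-110 [ 0.5768 -0.0908  0.03  ]
S scrBL [0.5182 0.1211 0.03  ]
S scrTR [ 0.6207 -0.1016  0.03  ]
S scrBR [ 0.5369 -0.1086  0.03  ]
S blue [0.5734 0.1078 0.06  ]
S orange [0.5695 0.0393 0.06  ]
S knob [ 0.5767 -0.0476  0.102 ]
blue [-0.0051 -0.0477  0.    ] -6.113630066878329
or [ 0.0173 -0.0475  0.    ] 20.057718845250896
orange [[0.585, 0.377, 0.035], [0.584, 0.258, 0.035], [0.447, 0.245, 0.035], [0.442, 0.368, 0.035]] [0.5144 0.3121 0.035 ]
blue [[0.582, -0.275, 0.035], [0.571, -0.397, 0.035], [0.432, -0.377, 0.035], [0.445, -0.259, 0.035]] [ 0.5075 -0.327   0.035 ]
```

```bash
cat >> h.py <<'E'
from scipy.spatial.transform import Rotation as Ro
def want(yaw):
    # yaw: angle (deg) of jaw axis (tool x) from world x ; tool y down
    x=np.array([np.cos(np.radians(yaw)),np.sin(np.radians(yaw)),0]); y=np.array([0,0,-1.]); return np.column_stack([x,y,np.cross(x,y)])
def status():
    s=readout.read_state(); M=Ro.from_quat(s["eef_rot"]).as_matrix()
    print("t",round(s["time"],2),"pos",np.round(s["ee_pos"],4),"F",np.round(s["ft_force"],1),"w",round(s["width"],4)); print(M.round(3)); return s,M
def delta(p,yaw):
    s,M=status()
    W=want(yaw); best=min((W,want(yaw+180)),key=lambda W:np.linalg.norm(Ro.from_matrix(M.T@W).as_rotvec()))
    d=M.T@(np.array(p)-s["ee_pos"]); rv=Ro.from_matrix(M.T@best).as_rotvec(degrees=True)
    print("shift tool mm",(1e3*d).round(1),"rot deg",rv.round(2)," shift in target frame",(1e3*best.T@(np.array(p)-s["ee_pos"])).round(1))
E
python3 - <<'E'
from h import *
delta([.572,.109,.16],-6)
E
```

```text
t 0.2 pos [0.2304 0.5807 0.2005] F [-0.4  0.1 -0.1] w 0.0871
[[ 0.369 -0.    -0.929]
 [ 0.929 -0.001  0.369]
 [-0.001 -1.    -0.   ]]
shift tool mm [-312.5   40.7 -491.5] rot deg [ 3.000e-02  7.436e+01 -4.000e-02]  shift in target frame [ 389.    40.5 -433.4]
```

Emit:
arm_command([
  [[0, 0, 0, 0, 6.2, 0], [0, 0, 0, 0, 6.2, 0], [0, 0, 0, 0, 6.2, 0], [0, 0, 0, 0, 6.2, 0], [0, 0, 0, 0, 6.2, 0], [0, 0, 0, 0, 6.2, 0], [0, 0, 0, 0, 6.2, 0], [0, 0, 0, 0, 6.2, 0], [0, 0, 0, 0, 6.2, 0], [0, 0, 0, 0, 6.2, 0], [0, 0, 0, 0, 6.2, 0], [0, 0, 0, 0, 6.2, 0]],
], hand=1)

```text
time: 1.2
ee_pos: [0.2305, 0.5808, 0.2007]
eef_rot: [0.706, -0.039, 0.039, -0.706]
ft_force: [0.6, 0.6, 0.0]
width: 0.0872
```

Emit:
arm_command([
  [[0.01, 0.001, -0.01, 0, 0, 0], [0.02, 0.002, -0.022, 0, 0, 0], [0.028, 0.003, -0.03, 0, 0, 0], [0.028, 0.003, -0.03, 0, 0, 0], [0.028, 0.003, -0.03, 0, 0, 0], [0.028, 0.003, -0.03, 0, 0, 0], [0.028, 0.003, -0.03, 0, 0, 0], [0.028, 0.003, -0.03, 0, 0, 0], [0.028, 0.003, -0.03, 0, 0, 0], [0.028, 0.003, -0.03, 0, 0, 0], [0.028, 0.003, -0.03, 0, 0, 0], [0.028, 0.003, -0.03, 0, 0, 0]],
])

```text
time: 2.2
ee_pos: [0.5047, 0.2151, 0.1679]
eef_rot: [-0.706, 0.036, -0.036, 0.706]
ft_force: [0.5, -0.0, 0.4]
width: 0.0873
```

Run:
```python
from h import *
delta([.572,.109,.12],-6)
```

```text
t 2.2 pos [0.5047 0.2151 0.1679] F [ 0.5 -0.   0.4] w 0.0873
[[ 0.995  0.     0.102]
 [-0.102  0.     0.995]
 [ 0.    -1.     0.   ]]
shift tool mm [ 77.8  47.9 -98.7] rot deg [-0.02  0.16  0.01]  shift in target frame [ 78.1  47.9 -98.5]
```

Emit:
arm_command([
  [[0.019, 0.004, -0.024, 0, 0.2, 0], [0.019, 0.008, -0.024, 0, 0, 0], [0.02, 0.01, -0.025, 0, 0, 0], [0.013, 0.012, -0.017, 0, 0, 0], [0.007, 0.014, -0.0085, 0, 0, 0], [0, 0, 0, 0, 0, 0], [0, 0, 0, 0, 0, 0]],
])

```text
time: 2.78
ee_pos: [0.5701, 0.1106, 0.1194]
eef_rot: [0.706, -0.039, 0.038, -0.706]
ft_force: [0.1, 0.5, 0.6]
width: 0.0873
```

Run:
```python
from h import *
delta([.572,.109,.038],-6)
c=vision.camera("top");cv2.imwrite("pics/t1.png",cv2.resize(c["pixels"][130:230,170:320],None,fx=5,fy=5,interpolation=cv2.INTER_CUBIC))
c=vision.camera("side");cv2.imwrite("pics/s1.png",cv2.resize(c["pixels"][125:245,170:320],None,fx=5,fy=5,interpolation=cv2.INTER_CUBIC))
```

```text
t 2.78 pos [0.5701 0.1106 0.1194] F [0.1 0.5 0.6] w 0.0873
[[ 0.994 -0.002  0.108]
 [-0.108 -0.001  0.994]
 [-0.002 -1.    -0.001]]
shift tool mm [ 2.2 81.4 -1.3] rot deg [ 0.04 -0.2  -0.09]  shift in target frame [ 2.1 81.4 -1.4]
```

View pics/s1.png

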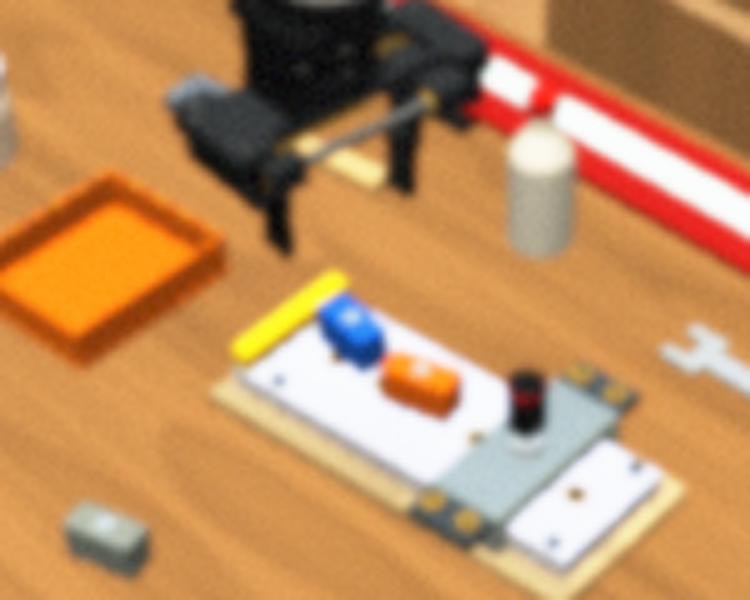

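The side view shows the open fingers straddling the blue block: tips at (285,245) and (402,185), block at (350,320). I'll descend and grip.

Emit:
arm_command([
  [[0.002, 0.008, -0.001, 0, 0, 0], [0, 0.014, 0, 0, 0, 0], [0, 0.014, 0, 0, 0, 0], [0, 0.014, 0, 0, 0, 0], [0, 0.014, 0, 0, 0, 0], [0, 0.01, 0, 0, 0, 0], [0, 0.007, 0, 0, 0, 0], [0, 0, 0, 0, 0, 0]],
])

```text
time: 3.55
ee_pos: [0.5718, 0.1109, 0.0377]
eef_rot: [0.706, -0.039, 0.038, -0.706]
ft_force: [0.4, 0.1, 1.0]
width: 0.0869
```

Emit:
arm_command([
  [[0, 0, 0, 0, 0, 0], [0, 0, 0, 0, 0, 0], [0, 0, 0, 0, 0, 0], [0, 0, 0, 0, 0, 0], [0, 0, 0, 0, 0, 0], [0, 0, 0, 0, 0, 0], [0, 0, 0, 0, 0, 0], [0, 0, 0, 0, 0, 0], [0, 0, 0, 0, 0, 0]],
], hand=0, grip_force=15)

```text
time: 4.3
ee_pos: [0.5726, 0.1106, 0.0389]
eef_rot: [-0.706, 0.039, -0.039, 0.706]
ft_force: [-0.6, 0.5, 0.3]
width: 0.0353
```

Emit:
arm_command([
  [[0, 0, 0, 0, 0, 0], [0, 0, 0, 0, 0, 0], [0, 0, 0, 0, 0, 0], [0, 0, 0, 0, 0, 0], [0, 0, 0, 0, 0, 0]],
])

```text
time: 4.72
ee_pos: [0.5727, 0.1106, 0.039]
eef_rot: [-0.706, 0.038, -0.039, 0.706]
ft_force: [0.6, 0.1, -0.2]
width: 0.0036
```

Run:
```python
from h import *
status()
c=vision.camera("top");cv2.imwrite("pics/t2.png",cv2.resize(c["pixels"][130:230,170:320],None,fx=5,fy=5,interpolation=cv2.INTER_CUBIC))
c=vision.camera("side");cv2.imwrite("pics/s2.png",cv2.resize(c["pixels"][125:245,170:320],None,fx=5,fy=5,interpolation=cv2.INTER_CUBIC))
```

```text
t 4.72 pos [0.5727 0.1106 0.039 ] F [ 0.6  0.1 -0.2] w 0.0036
[[ 0.994  0.     0.109]
 [-0.109  0.     0.994]
 [ 0.    -1.     0.   ]]
```

View pics/s2.png

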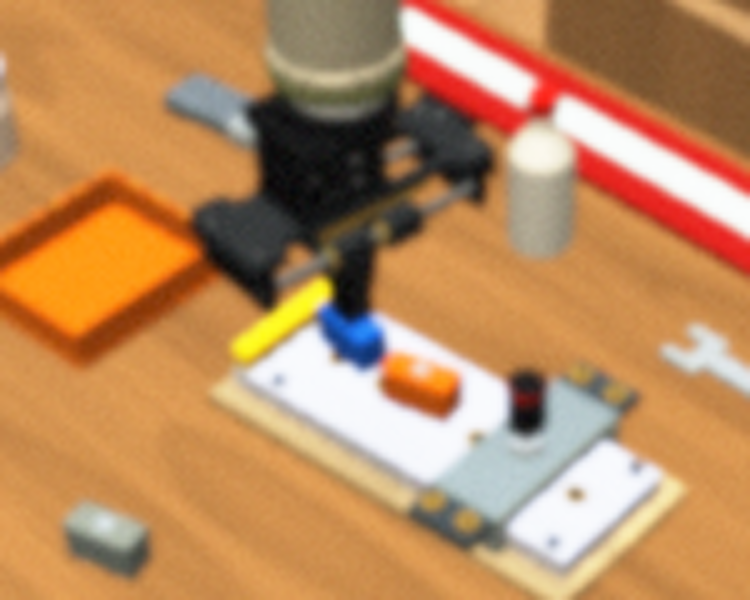

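View pics/t2.png

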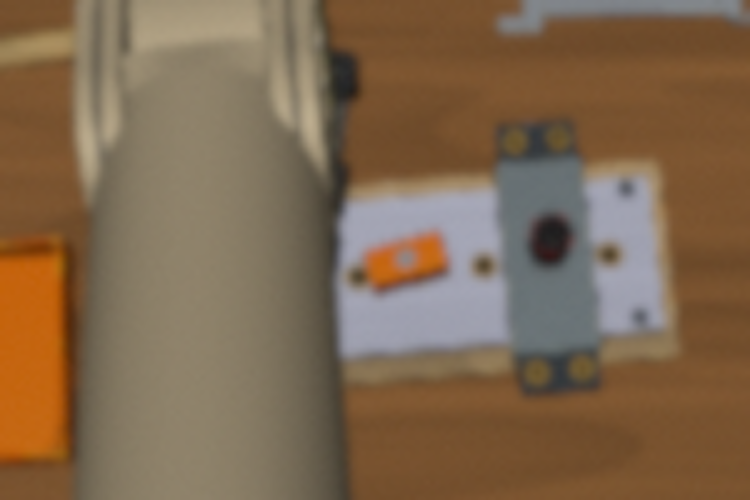

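Run:
```python
from h import *
c=vision.camera("side");s=readout.read_state();print(s["width"],s["ee_pos"])
im=cv2.resize(c["pixels"][160:205,215:275],None,fx=12,fy=12,interpolation=cv2.INTER_CUBIC)
for X in ([*s["ee_pos"]],[s["ee_pos"][0],s["ee_pos"][1],.06],[.572,.109,.06]):
    print(((proj(c,[X])[0]-[215,160]+.5)*12).round())
cv2.imwrite("pics/s3.png",im)
```

```text
0.0009887999533509904 [0.5726784  0.11060598 0.03896104]
[301. 392.]
[297. 334.]
[300. 338.]
```

View pics/s3.png

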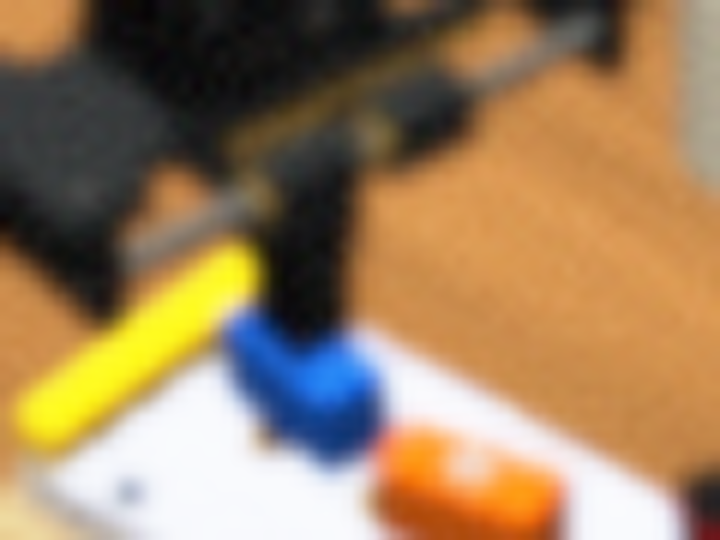

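Run:
```python
from h import *
c=vision.camera("side")
e=np.array([.5701,.1106,.1194]);x=np.array([.994,-.108,0])
for z in(.1194,.14,.15):
  e[2]=z
  print(z,[((proj(c,[e+k*x])[0]-[170,125]+.5)*5).round() for k in(-.05,.05)])
t=vision.camera("top")
e=np.array([.5727,.1106,.0389])
print([((proj(t,[e])[0]-[170,130]+.5)*5).round()])
```

```text
0.1194 [array([279., 278.]), array([403., 215.])]
0.14 [array([277., 253.]), array([403., 190.])]
0.15 [array([276., 241.]), array([402., 178.])]
[array([295., 258.])]
```

View pics/t1.png

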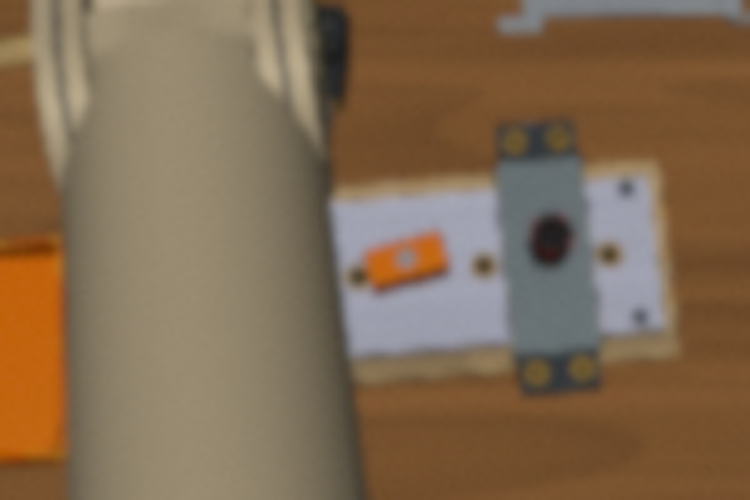

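The fingers closed without touching the block (width ~1 mm, no force), and the picture shows the tips about level with the block's top (z≈0.06). The readout says the TCP is at z=0.039. I'll raise the gripper and measure this height offset.

Emit:
arm_command([
  [[0, -0.01, 0, 0, 0, 0], [0, -0.02, 0, 0, 0, 0], [0, -0.02, 0, 0, 0, 0], [0, -0.01, 0, 0, 0, 0], [0, 0, 0, 0, 0, 0]],
])

```text
time: 5.38
ee_pos: [0.5742, 0.1109, 0.1018]
eef_rot: [-0.705, 0.037, -0.04, 0.707]
ft_force: [0.9, -0.0, 0.4]
width: 0.0001
```

Run:
```python
from h import *
c=vision.camera("side");s,M=status();print(s["width"])
im=cv2.resize(c["pixels"][140:200,210:280],None,fx=10,fy=10,interpolation=cv2.INTER_CUBIC)
e=s["ee_pos"];x=M[:,0];z=M[:,2]
im2=im.copy()
for dz,col in((0,(0,0,255)),(.02,(0,255,0))):
  P=[e+a*x+b*z+[0,0,dz] for a,b in((-.015,-.0095),(.015,-.0095),(.015,.0095),(-.015,.0095))]
  q=((proj(c,P)-[210,140]+.5)*10).round().astype(int)
  cv2.polylines(im2,[q],True,col,1)
cv2.imwrite("pics/s4.png",im2)
```

```text
t 5.43 pos [0.5733 0.1109 0.1   ] F [-0.6 -0.5 -0.1] w 0.0002
[[ 0.994  0.002  0.109]
 [-0.109  0.001  0.994]
 [ 0.002 -1.     0.001]]
0.00023102365389451228
```

View pics/s4.png

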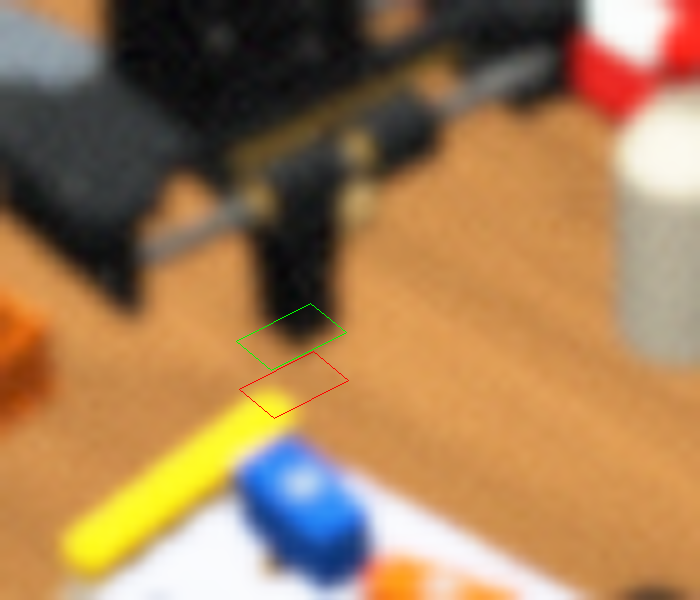

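The side view puts the closed tip at about (302,335), where the reported TCP projects to (295,385). The true tip is therefore about 21 mm above the reported z. I'll use true z ≈ reported + 0.021 and watch the force while descending.

Emit:
arm_command([
  [[0, 0, -0.001, 0, 0, 0], [-0.001, 0, -0.001, 0, 0, 0], [0, 0, 0, 0, 0, 0], [0, 0, 0, 0, 0, 0], [0, 0, 0, 0, 0, 0], [0, 0, 0, 0, 0, 0], [0, 0, 0, 0, 0, 0], [0, 0, 0, 0, 0, 0], [0, 0, 0, 0, 0, 0], [0, 0, 0, 0, 0, 0], [0, 0, 0, 0, 0, 0], [0, 0, 0, 0, 0, 0]],
], hand=1)

```text
time: 6.43
ee_pos: [0.5714, 0.1087, 0.0989]
eef_rot: [-0.706, 0.039, -0.039, 0.706]
ft_force: [0.1, -0.0, -0.5]
width: 0.0725
```

Emit:
arm_command([
  [[0, 0.008, 0, 0, 0, 0], [0, 0.012, 0, 0, 0, 0], [0, 0.012, 0, 0, 0, 0], [0, 0.012, 0, 0, 0, 0], [0, 0.011, 0, 0, 0, 0], [0, 0.006, 0, 0, 0, 0], [0, 0.004, 0, 0, 0, 0], [0, 0.004, 0, 0, 0, 0], [0, 0.004, 0, 0, 0, 0], [0, 0.004, 0, 0, 0, 0], [0, 0.003, 0, 0, 0, 0], [0, 0, 0, 0, 0, 0]],
])

```text
time: 7.43
ee_pos: [0.5712, 0.1087, 0.0185]
eef_rot: [0.706, -0.039, 0.038, -0.706]
ft_force: [-0.3, 0.6, -0.1]
width: 0.0872
```

Run:
```python
from h import *
c=vision.camera("side");s,M=status()
cv2.imwrite("pics/s5.png",cv2.resize(c["pixels"][150:210,200:280],None,fx=9,fy=9,interpolation=cv2.INTER_CUBIC))
```

```text
t 7.48 pos [0.5714 0.1087 0.0188] F [-0.1  0.1  0.2] w 0.0872
[[ 0.994 -0.     0.109]
 [-0.109  0.     0.994]
 [-0.    -1.    -0.   ]]
```

View pics/s5.png

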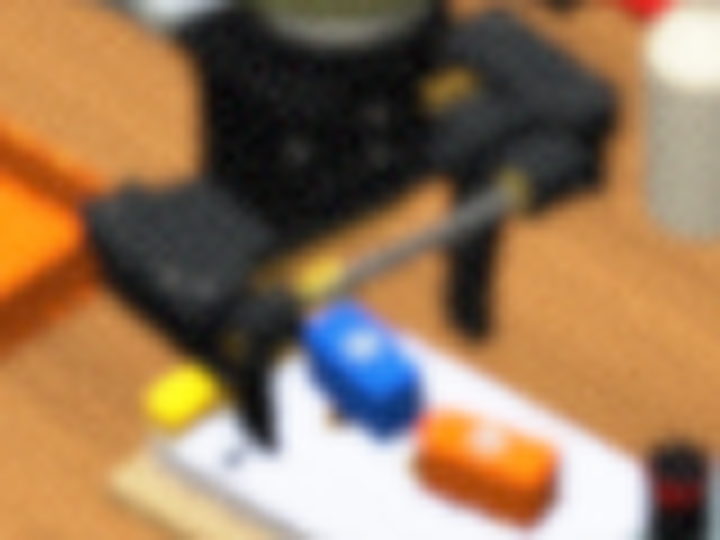

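The reported z is 0.0188, below the plate top, yet there is no contact force, which confirms the offset. Both fingers straddle the block, with tips at (265,445) and (470,335). Closing.

Emit:
arm_command([
  [[0, 0, 0, 0, 0, 0], [0, 0, 0, 0, 0, 0], [0, 0, 0, 0, 0, 0], [0, 0, 0, 0, 0, 0], [0, 0, 0, 0, 0, 0], [0, 0, 0, 0, 0, 0], [0, 0, 0, 0, 0, 0], [0, 0, 0, 0, 0, 0], [0, 0, 0, 0, 0, 0], [0, 0, 0, 0, 0, 0], [0, 0, 0, 0, 0, 0], [0, 0, 0, 0, 0, 0]],
], hand=0, grip_force=15)

```text
time: 8.48
ee_pos: [0.5715, 0.1087, 0.0189]
eef_rot: [-0.706, 0.039, -0.039, 0.706]
ft_force: [-0.5, 0.3, 0.2]
width: 0.0239
```

Emit:
arm_command([
  [[0, 0, 0, 0, 0, 0], [0, 0, 0, 0, 0, 0], [0, -0.004, 0, 0, 0, 0], [0, -0.008, 0, 0, 0, 0], [0, -0.008, 0, 0, 0, 0]],
])

```text
time: 8.9
ee_pos: [0.5713, 0.1086, 0.0396]
eef_rot: [0.706, -0.039, 0.038, -0.706]
ft_force: [-0.1, 0.3, -0.2]
width: 0.0238
```

Run:
```python
from h import *
c=vision.camera("side");s,M=status()
cv2.imwrite("pics/s6.png",cv2.resize(c["pixels"][140:210,200:280],None,fx=8,fy=8,interpolation=cv2.INTER_CUBIC))
delta([.51,-.327,.15],-8)
```

```text
t 8.95 pos [0.5725 0.1089 0.0415] F [0.8 0.8 1.3] w 0.0243
[[ 0.994  0.002  0.109]
 [-0.109  0.001  0.994]
 [ 0.002 -1.     0.001]]
t 8.95 pos [0.5725 0.1089 0.0415] F [0.8 0.8 1.3] w 0.0243
[[ 0.994  0.002  0.109]
 [-0.109  0.001  0.994]
 [ 0.002 -1.     0.001]]
shift tool mm [ -14.4 -109.  -439.9] rot deg [-0.07  1.74  0.12]  shift in target frame [  -1.3 -108.5 -440.3]
```

View pics/s6.png

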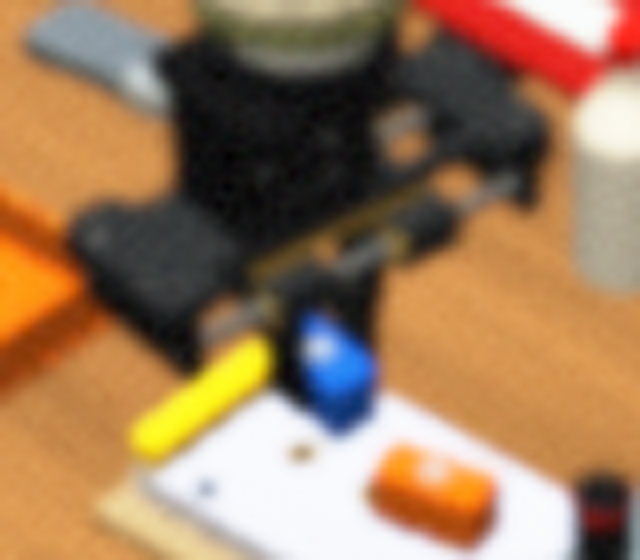

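Blue is lifted (width 24 mm, block visible between the fingers at (335,375)). Carrying it over to the blue tray.

Emit:
arm_command([
  [[0, -0.02, 0, 0, 0, 0], [0, -0.03, 0, 0, 0, 0], [0, -0.03, -0.01, 0, 0.4, 0], [0, -0.02, -0.025, 0, 0.4, 0], [-0.002, -0.01, -0.035, 0, 0.4, 0], [-0.002, 0, -0.037, 0, 0.4, 0], [-0.002, 0, -0.037, 0, 0, 0], [-0.002, 0, -0.037, 0, 0, 0], [0, 0, -0.037, 0, 0, 0], [0, 0, -0.037, 0, 0, 0], [0, 0, -0.037, 0, 0, 0], [0, 0, -0.037, 0, 0, 0]],
])

```text
time: 9.95
ee_pos: [0.5198, -0.2181, 0.1498]
eef_rot: [-0.705, 0.048, -0.049, 0.706]
ft_force: [1.4, 0.5, -1.1]
width: 0.0243
```

Emit:
arm_command([
  [[0, 0, -0.037, 0, 0, 0], [0, 0, -0.037, 0, 0, 0], [0, 0, -0.025, 0, 0, 0], [0, 0, -0.012, 0, 0, 0], [0, 0, 0, 0, 0, 0], [0, 0, 0, 0, 0, 0]],
])

```text
time: 10.45
ee_pos: [0.5051, -0.326, 0.149]
eef_rot: [-0.705, 0.049, -0.049, 0.706]
ft_force: [0.2, 0.3, -1.0]
width: 0.0236
```

Run:
```python
from h import *
delta([.509,-.327,-.002],-8)
c=vision.camera("side");cv2.imwrite("pics/s7.png",cv2.resize(c["pixels"][170:340,240:420],None,fx=3.5,fy=3.5,interpolation=cv2.INTER_CUBIC))
```

```text
t 10.45 pos [ 0.5051 -0.326   0.149 ] F [ 0.2  0.3 -1. ] w 0.0236
[[ 0.991  0.     0.137]
 [-0.137  0.     0.991]
 [ 0.    -1.     0.   ]]
shift tool mm [  4.  151.   -0.5] rot deg [-0.02  0.12  0.01]  shift in target frame [  4.  151.   -0.4]
```

View pics/s7.png

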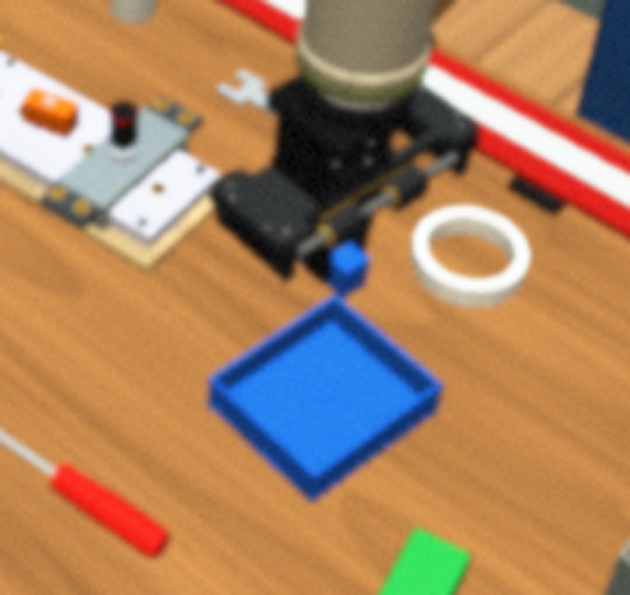

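Run:
```python
from h import *
c=vision.camera("side")
f=lambda X:((proj(c,[X])[0]-[240,170]+.5)*3.5).round()
for z in(.10,.12,.14,.16,.175):print(z,f([.505,-.326,z]))
q=[crop(p,240,170,3.5) for p in((333,296),(441,387),(313,500),(210,388))]
C=[unproj(c,q[0],.035),unproj(c,q[1],.035),unproj(c,q[2],.0),unproj(c,q[3],.035)];print(np.round(C,3))
q=[crop(p,240,170,3.5) for p in((333,325),(408,390),(313,470),(235,388))]
for p in q: print(unproj(c,p,.005).round(3))
```

```text
0.1 [323. 325.]
0.12 [325. 308.]
0.14 [328. 291.]
0.16 [330. 273.]
0.175 [332. 259.]
[[ 0.582 -0.282  0.035]
 [ 0.567 -0.401  0.035]
 [ 0.436 -0.383  0.   ]
 [ 0.44  -0.273  0.035]]
[ 0.58  -0.288  0.005]
[ 0.568 -0.373  0.005]
[ 0.455 -0.368  0.005]
[ 0.472 -0.273  0.005]
```

The block hangs over the tray as predicted. Lowering it in and releasing with the gripper only partly open.

Emit:
arm_command([
  [[0.002, 0.015, -0.003, 0, 0, 0], [0, 0.025, 0, 0, 0, 0], [0, 0.025, 0, 0, 0, 0], [0, 0.025, 0, 0, 0, 0], [0, 0.02, 0, 0, 0, 0], [0, 0.015, 0, 0, 0, 0], [0, 0.01, 0, 0, 0, 0], [0, 0.007, 0, 0, 0, 0], [0, 0.005, 0, 0, 0, 0], [0, 0.003, 0, 0, 0, 0], [0, 0, 0, 0, 0, 0]],
])

```text
time: 11.47
ee_pos: [0.5068, -0.3293, -0.001]
eef_rot: [-0.705, 0.048, -0.048, 0.706]
ft_force: [-0.2, 0.3, -0.7]
width: 0.0238
```

Emit:
arm_command([
  [[0, 0, 0, 0, 0, 0], [0, 0, 0, 0, 0, 0], [0, 0, 0, 0, 0, 0], [0, 0, 0, 0, 0, 0], [0, 0, 0, 0, 0, 0], [0, 0, 0, 0, 0, 0], [0, 0, 0, 0, 0, 0]],
], hand=0.5)

```text
time: 12.05
ee_pos: [0.5066, -0.3295, -0.001]
eef_rot: [-0.705, 0.048, -0.048, 0.705]
ft_force: [-0.3, -0.3, 0.8]
width: 0.0427
```

Emit:
arm_command([
  [[0, -0.01, 0, 0, 0, 0], [0, -0.02, 0, 0, 0, 0], [0, -0.03, 0, 0, 0, 0], [0, -0.035, 0, 0, 0, 0], [0, -0.035, 0, 0, 0, 0], [0, -0.02, 0, 0, 0, 0], [0, 0, 0, 0, 0, 0]],
])

```text
time: 12.63
ee_pos: [0.5085, -0.3313, 0.1547]
eef_rot: [0.706, -0.046, 0.051, -0.705]
ft_force: [-0.2, -0.8, 0.3]
width: 0.0434
```

Run:
```python
from h import *
delta([.569,.0385,.10],20)
c=vision.camera("side");cv2.imwrite("pics/s8.png",cv2.resize(c["pixels"][170:340,240:420],None,fx=3.5,fy=3.5,interpolation=cv2.INTER_CUBIC))
```

```text
t 12.63 pos [ 0.5085 -0.3313  0.1547] F [-0.2 -0.8  0.3] w 0.0434
[[ 0.991  0.007  0.137]
 [-0.137 -0.003  0.991]
 [ 0.008 -1.    -0.002]]
shift tool mm [  8.8  54.1 374.7] rot deg [  0.22 -27.88   0.4 ]  shift in target frame [183.4  54.7 326.8]
```

View pics/s8.png

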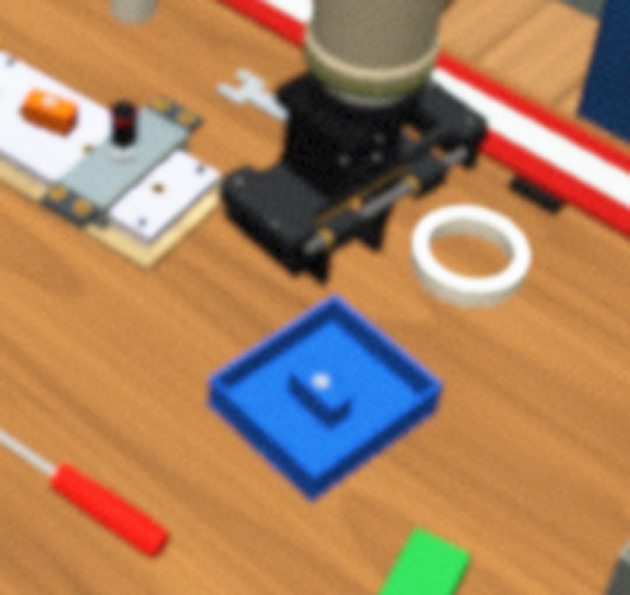

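Blue is in its tray with the white dot showing at (320,380). Going to orange.

Emit:
arm_command([
  [[0.001, 0, 0.015, 0, 0, 0], [0.001, 0, 0.03, 0, 0, 0], [0.001, 0, 0.035, 0, 0, 0], [0.001, 0, 0.035, 0, 0, 0], [0.001, 0, 0.035, 0, 0, 0], [0.001, 0, 0.035, 0, 0, 0], [0.001, 0, 0.035, 0, 0, 0], [0.001, 0, 0.035, 0, 0, 0], [0.001, 0, 0.035, 0, 0, 0], [0.001, 0, 0.035, 0, 0, 0], [0, 0, 0.03, 0, 0, 0], [0, 0, 0.02, 0, 0, 0]],
], hand=0.7)

```text
time: 13.68
ee_pos: [0.567, 0.0445, 0.1479]
eef_rot: [-0.705, 0.048, -0.047, 0.706]
ft_force: [0.5, -0.0, -0.5]
width: 0.061
```

Emit:
arm_command([
  [[0, 0.005, 0, 0, -5.6, 0], [0, 0.015, 0, 0, -5.6, 0], [0, 0.02, 0, 0, -5.6, 0], [0, 0.01, 0, 0, -5.6, 0], [0, 0.005, 0, 0, -5.5, 0], [0, 0, 0, 0, 0, 0], [0, 0, 0, 0, 0, 0]],
])

```text
time: 14.27
ee_pos: [0.567, 0.0403, 0.0933]
eef_rot: [0.697, 0.121, -0.122, -0.697]
ft_force: [0.6, -0.6, 0.9]
width: 0.061
```

Run:
```python
from h import *
delta([.5685,.0387,.0185],20)
```

```text
t 14.27 pos [0.567  0.0403 0.0933] F [ 0.6 -0.6  0.9] w 0.061
[[ 0.94  -0.001 -0.34 ]
 [ 0.34  -0.     0.94 ]
 [-0.001 -1.     0.   ]]
shift tool mm [ 0.9 74.8 -2.1] rot deg [-0.01 -0.14 -0.08]  shift in target frame [ 0.8 74.8 -2. ]
```

Emit:
arm_command([
  [[0.001, 0.01, -0.002, 0, 0, 0], [0, 0.015, 0, 0, 0, 0], [0, 0.015, 0, 0, 0, 0], [0, 0.013, 0, 0, 0, 0], [0, 0.01, 0, 0, 0, 0], [0, 0.007, 0, 0, 0, 0], [0, 0.005, 0, 0, 0, 0], [0, 0, 0, 0, 0, 0]],
])

```text
time: 14.93
ee_pos: [0.5689, 0.0389, 0.0181]
eef_rot: [0.696, 0.123, -0.123, -0.696]
ft_force: [-0.0, -0.3, -0.3]
width: 0.0611
```

Emit:
arm_command([
  [[0, 0, 0, 0, 0, 0], [0, 0, 0, 0, 0, 0], [0, 0, 0, 0, 0, 0], [0, 0, 0, 0, 0, 0], [0, 0, 0, 0, 0, 0], [0, 0, 0, 0, 0, 0], [0, 0, 0, 0, 0, 0], [0, 0, 0, 0, 0, 0], [0, 0, 0, 0, 0, 0], [0, 0, 0, 0, 0, 0], [0, 0, 0, 0, 0, 0]],
], hand=0)

```text
time: 15.85
ee_pos: [0.5693, 0.039, 0.0191]
eef_rot: [-0.696, -0.123, 0.123, 0.696]
ft_force: [-0.6, 0.1, 3.3]
width: 0.0243
```

Emit:
arm_command([
  [[0, -0.01, 0, 0, 0, 0], [0, -0.02, 0, 0, 0, 0], [0, -0.03, 0, 0, 0, 0], [0, -0.03, 0, 0, 0, 0], [0, -0.03, 0, 0, 0, 0], [0, -0.01, 0, 0, 0, 0]],
])

```text
time: 16.35
ee_pos: [0.5712, 0.0389, 0.154]
eef_rot: [-0.696, -0.125, 0.121, 0.696]
ft_force: [1.3, -0.7, 0.2]
width: 0.0243
```

Run:
```python
from h import *
delta([.514,.312,-.001],1)
c=vision.camera("side");cv2.imwrite("pics/s9.png",cv2.resize(c["pixels"][100:250,150:320],None,fx=4,fy=4,interpolation=cv2.INTER_CUBIC))
```

```text
t 16.35 pos [0.5712 0.0389 0.154 ] F [ 1.3 -0.7  0.2] w 0.0243
[[ 0.94   0.006 -0.342]
 [ 0.342  0.001  0.94 ]
 [ 0.006 -1.    -0.001]]
shift tool mm [ 38.8 155.1 276.2] rot deg [-0.02 19.02  0.34]  shift in target frame [-52.4 155.  274. ]
```

View pics/s9.png

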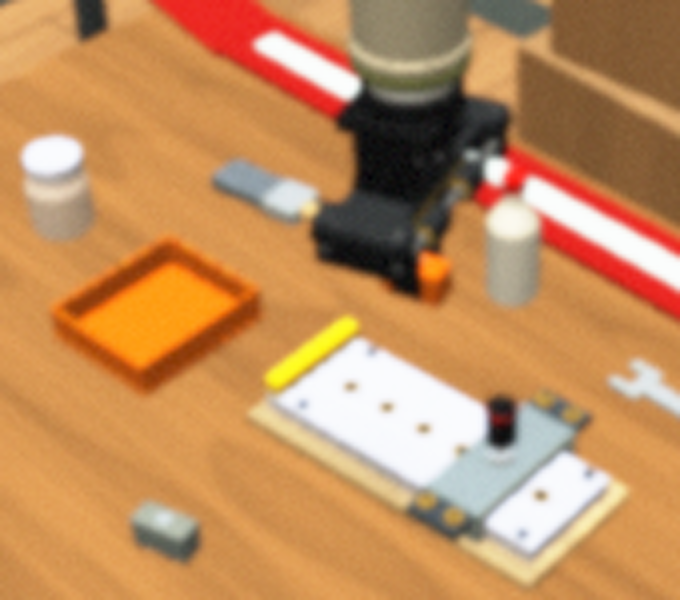

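Emit:
arm_command([
  [[0, 0, 0, 0, 6.3, 0], [0, 0, 0, 0, 6.3, 0], [0, 0, 0, 0, 6.3, 0], [-0.005, 0, 0.024, 0, 0, 0], [-0.006, 0, 0.032, 0, 0, 0], [-0.006, 0, 0.032, 0, 0, 0], [-0.006, 0, 0.032, 0, 0, 0], [-0.006, 0, 0.032, 0, 0, 0], [-0.006, 0, 0.032, 0, 0, 0], [-0.006, 0, 0.032, 0, 0, 0], [-0.006, 0, 0.032, 0, 0, 0], [-0.005, 0, 0.026, 0, 0, 0]],
])

```text
time: 17.4
ee_pos: [0.5102, 0.3144, 0.1479]
eef_rot: [0.707, 0.007, -0.008, -0.707]
ft_force: [0.3, -0.6, -1.6]
width: 0.0246
```

Emit:
arm_command([
  [[0, 0, 0, 0, 0, 0], [0, 0, 0, 0, 0, 0]],
])

```text
time: 17.57
ee_pos: [0.5105, 0.3133, 0.1477]
eef_rot: [0.707, 0.008, -0.009, -0.707]
ft_force: [0.7, -0.3, -0.4]
width: 0.0242
```

Run:
```python
from h import *
delta([.514,.312,-.001],1)
c=vision.camera("side");cv2.imwrite("pics/s10.png",cv2.resize(c["pixels"][80:230,120:290],None,fx=4,fy=4,interpolation=cv2.INTER_CUBIC))
q=[crop(p,150,100,4) for p in((170,240),(260,300),(52,312))]
print([unproj(c,p,.035).round(3) for p in q],unproj(c,crop((148,388),150,100,4),0).round(3))
```

```text
t 17.57 pos [0.5105 0.3133 0.1477] F [ 0.7 -0.3 -0.4] w 0.0242
[[ 1.    -0.001 -0.023]
 [ 0.023 -0.001  1.   ]
 [-0.002 -1.    -0.001]]
shift tool mm [  3.7 148.7  -1.2] rot deg [ 0.06  0.34 -0.09]  shift in target frame [  3.5 148.7  -1.4]
[array([0.577, 0.367, 0.035]), array([0.578, 0.244, 0.035]), array([0.441, 0.361, 0.035])] [0.459 0.257 0.   ]
```

View pics/s10.png

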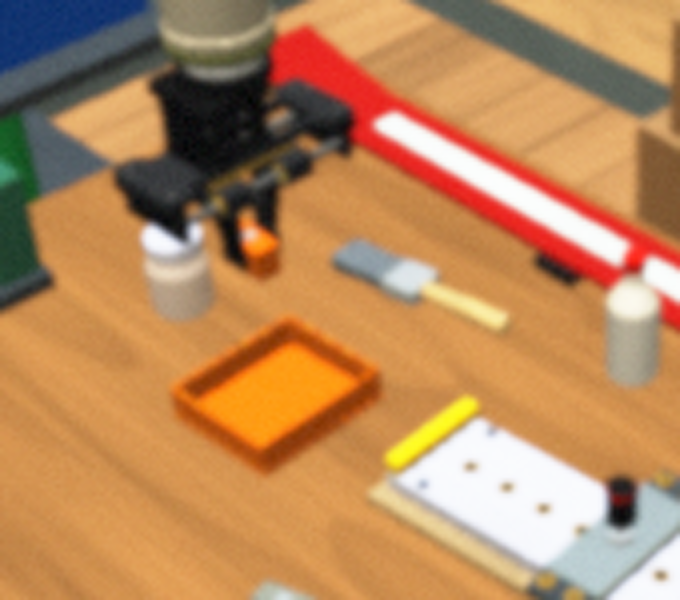

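The orange block hangs over its tray; the two cameras put the tray centre at about (0.512, 0.307). Lowering.

Emit:
arm_command([
  [[0.001, 0.015, -0.003, 0, 0, 0], [0, 0.025, -0.003, 0, 0, 0], [0, 0.025, 0, 0, 0, 0], [0, 0.025, 0, 0, 0, 0], [0, 0.02, 0, 0, 0, 0], [0, 0.015, 0, 0, 0, 0], [0, 0.01, 0, 0, 0, 0], [0, 0.006, 0, 0, 0, 0], [0, 0.005, 0, 0, 0, 0], [0, 0.003, 0, 0, 0, 0], [0, 0, 0, 0, 0, 0]],
])

```text
time: 18.53
ee_pos: [0.5131, 0.3058, 0.0]
eef_rot: [-0.707, -0.007, 0.007, 0.707]
ft_force: [0.6, 0.0, -0.3]
width: 0.0245
```

Emit:
arm_command([
  [[0, 0, 0, 0, 0, 0], [0, 0, 0, 0, 0, 0], [0, 0, 0, 0, 0, 0], [0, 0, 0, 0, 0, 0], [0, 0, 0, 0, 0, 0], [0, 0, 0, 0, 0, 0], [0, 0, 0, 0, 0, 0]],
], hand=0.5)

```text
time: 19.12
ee_pos: [0.5129, 0.306, 0.0]
eef_rot: [-0.707, -0.007, 0.007, 0.707]
ft_force: [0.1, 0.2, 0.0]
width: 0.0432
```

Emit:
arm_command([
  [[0, -0.01, 0, 0, 0, 0], [0, -0.02, 0, 0, 0, 0], [0, -0.03, 0, 0, 0, 0], [0, -0.035, 0, 0, 0, 0], [0, -0.035, 0, 0, 0, 0], [0, -0.02, 0, 0, 0, 0], [0, 0, 0, 0, 0, 0]],
])

```text
time: 19.7
ee_pos: [0.5153, 0.3072, 0.1562]
eef_rot: [-0.705, -0.009, 0.005, 0.709]
ft_force: [0.4, 0.3, -0.5]
width: 0.0437
```

Run:
```python
from h import *
c=vision.camera("side");cv2.imwrite("pics/s11.png",cv2.resize(c["pixels"][80:230,120:290],None,fx=4,fy=4,interpolation=cv2.INTER_CUBIC))
delta([.575,-.0485,.15],5)
```

```text
t 19.75 pos [0.5142 0.3067 0.1533] F [-0.3  0.  -0.4] w 0.0435
[[ 1.     0.004 -0.02 ]
 [ 0.02   0.003  1.   ]
 [ 0.004 -1.     0.003]]
shift tool mm [  53.7    2.3 -356.3] rot deg [-0.19 -3.86  0.24]  shift in target frame [  29.6    3.3 -359.1]
```

View pics/s11.png

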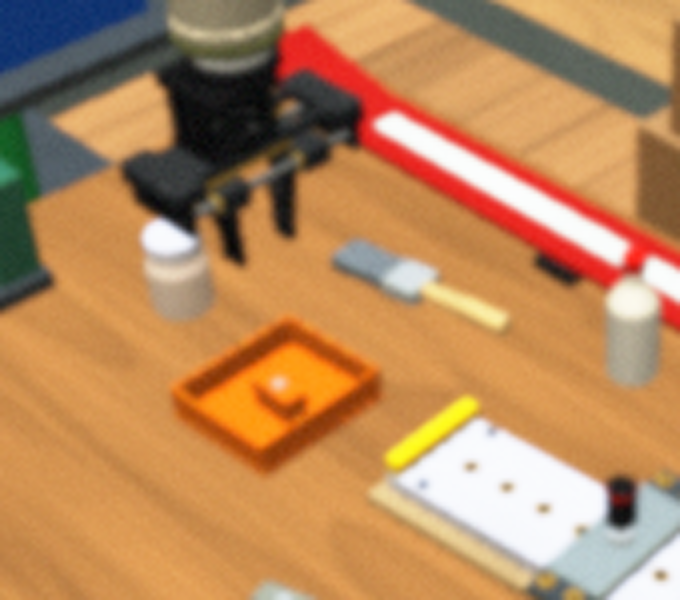

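Orange is in its tray (dot at (280,383)). Now the knob.

Emit:
arm_command([
  [[0, 0, -0.012, 0, -3.9, 0], [0.002, 0, -0.03, 0, 0, 0], [0.003, 0, -0.035, 0, 0, 0], [0.003, 0, -0.035, 0, 0, 0], [0.003, 0, -0.035, 0, 0, 0], [0.003, 0, -0.035, 0, 0, 0], [0.003, 0, -0.035, 0, 0, 0], [0.003, 0, -0.035, 0, 0, 0], [0.003, 0, -0.035, 0, 0, 0], [0.003, 0, -0.035, 0, 0, 0], [0.003, 0, -0.025, 0, 0, 0], [0, 0, -0.012, 0, 0, 0]],
], hand=0.7)

```text
time: 20.75
ee_pos: [0.572, -0.0536, 0.1493]
eef_rot: [0.707, 0.029, -0.03, -0.706]
ft_force: [0.1, 1.0, 0.4]
width: 0.061
```

Emit:
arm_command([
  [[0, 0, 0, 0, 0, 0], [0, 0, 0, 0, 0, 0], [0, 0, 0, 0, 0, 0]],
])

```text
time: 21.0
ee_pos: [0.5723, -0.047, 0.1494]
eef_rot: [-0.706, -0.032, 0.032, 0.707]
ft_force: [-0.7, 0.7, 0.0]
width: 0.061
```

Run:
```python
from h import *
c=vision.camera("side");cv2.imwrite("pics/s12.png",cv2.resize(c["pixels"][140:260,200:330],None,fx=5,fy=5,interpolation=cv2.INTER_CUBIC))
delta([.575,-.0483,.051],5)
```

```text
t 21.05 pos [ 0.5724 -0.0469  0.1495] F [-0.5 -0.3 -0.2] w 0.0608
[[ 0.996 -0.001 -0.091]
 [ 0.091  0.001  0.996]
 [-0.001 -1.     0.001]]
shift tool mm [ 2.5 98.5 -1.8] rot deg [-0.05  0.21 -0.04]  shift in target frame [ 2.5 98.5 -1.7]
```

View pics/s12.png

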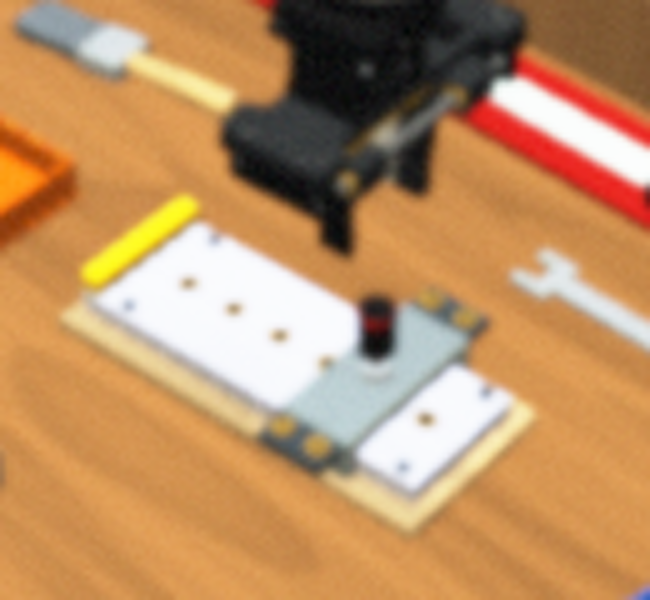

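The fingertips at (340,250) and (415,190) straddle the knob, whose top is at (377,305). Descending.

Emit:
arm_command([
  [[0.002, 0.01, -0.001, 0, 0, 0], [0, 0.018, -0.001, 0, 0, 0], [0, 0.018, 0, 0, 0, 0], [0, 0.016, 0, 0, 0, 0], [0, 0.01, 0, 0, 0, 0], [0, 0.008, 0, 0, 0, 0], [0, 0.006, 0, 0, 0, 0], [0, 0.006, 0, 0, 0, 0], [0, 0.006, 0, 0, 0, 0], [0, 0, 0, 0, 0, 0]],
])

```text
time: 21.88
ee_pos: [0.5744, -0.0508, 0.051]
eef_rot: [-0.706, -0.031, 0.032, 0.706]
ft_force: [0.2, -0.6, -0.3]
width: 0.0608
```

Run:
```python
from h import *
c=vision.camera("side");cv2.imwrite("pics/s13.png",cv2.resize(c["pixels"][170:250,230:310],None,fx=7,fy=7,interpolation=cv2.INTER_CUBIC))
status()
```

```text
t 21.93 pos [ 0.5746 -0.0509  0.0517] F [-0.5  0.1 -0.4] w 0.0605
[[ 0.996 -0.    -0.088]
 [ 0.088  0.     0.996]
 [-0.    -1.     0.   ]]
```

View pics/s13.png

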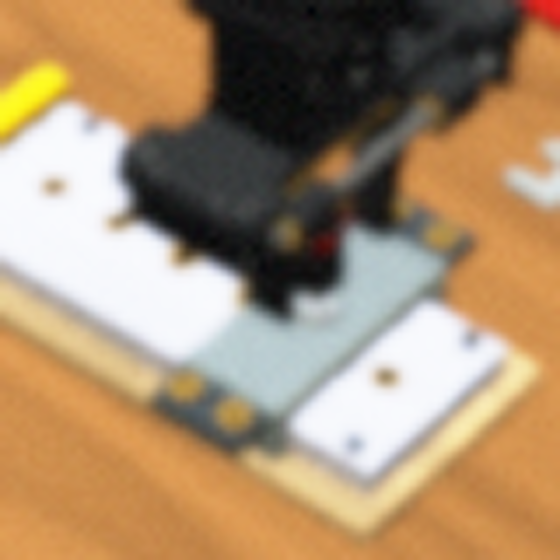

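The fingers are around the knob at (325,265), with tips just above the carriage and no contact force. I'll trim y by 2 mm and grip.

Emit:
arm_command([
  [[0, 0, 0.002, 0, 0, 0], [0, 0, 0, 0, 0, 0], [0, 0, 0, 0, 0, 0], [0, 0, 0, 0, 0, 0], [0, 0, 0, 0, 0, 0], [0, 0, 0, 0, 0, 0], [0, 0, 0, 0, 0, 0], [0, 0, 0, 0, 0, 0], [0, 0, 0, 0, 0, 0], [0, 0, 0, 0, 0, 0], [0, 0, 0, 0, 0, 0]],
], hand=0, grip_force=40)

```text
time: 22.85
ee_pos: [0.5732, -0.0491, 0.0514]
eef_rot: [-0.706, -0.03, 0.032, 0.707]
ft_force: [-5.0, -2.0, 1.6]
width: 0.0254
```

Run:
```python
from h import *
c=vision.camera("side");cv2.imwrite("pics/s14.png",cv2.resize(c["pixels"][170:250,230:310],None,fx=7,fy=7,interpolation=cv2.INTER_CUBIC))
status()
```

```text
t 22.9 pos [ 0.5732 -0.0491  0.0514] F [-4.9  0.5  1. ] w 0.025
[[ 0.996 -0.003 -0.088]
 [ 0.088  0.     0.996]
 [-0.003 -1.     0.   ]]
```

View pics/s14.png

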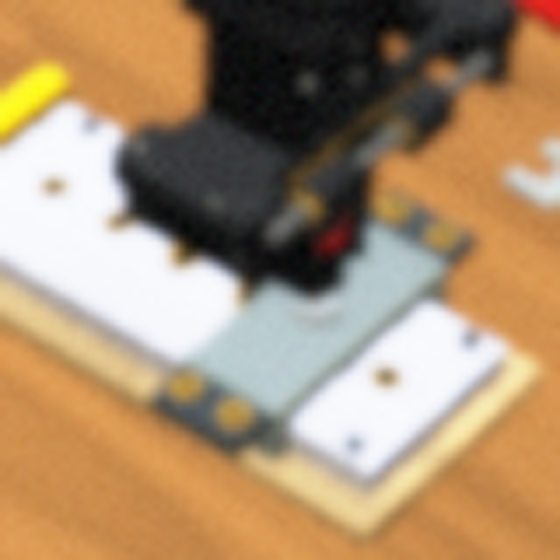

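Knob gripped (width 25–26 mm). Lifting 12 mm, with a 1 mm sideways correction to ease the 5 N side load.

Emit:
arm_command([
  [[-0.001, 0, 0, 0, 0, 0], [0, -0.003, 0, 0, 0, 0], [0, -0.003, 0, 0, 0, 0], [0, -0.003, 0, 0, 0, 0], [0, -0.003, 0, 0, 0, 0], [0, 0, 0, 0, 0, 0], [0, 0, 0, 0, 0, 0]],
])

```text
time: 23.48
ee_pos: [0.5731, -0.0491, 0.0635]
eef_rot: [0.706, 0.031, -0.031, -0.706]
ft_force: [-1.2, -0.8, -9.3]
width: 0.025
```

Run:
```python
from h import *
c=vision.camera("side");cv2.imwrite("pics/s15.png",cv2.resize(c["pixels"][170:250,230:310],None,fx=7,fy=7,interpolation=cv2.INTER_CUBIC))
status()
```

```text
t 23.53 pos [ 0.5731 -0.0491  0.0635] F [ -1.4  -1.3 -10.6] w 0.0249
[[ 0.996 -0.001 -0.088]
 [ 0.088 -0.     0.996]
 [-0.001 -1.     0.   ]]
```

View pics/s15.png

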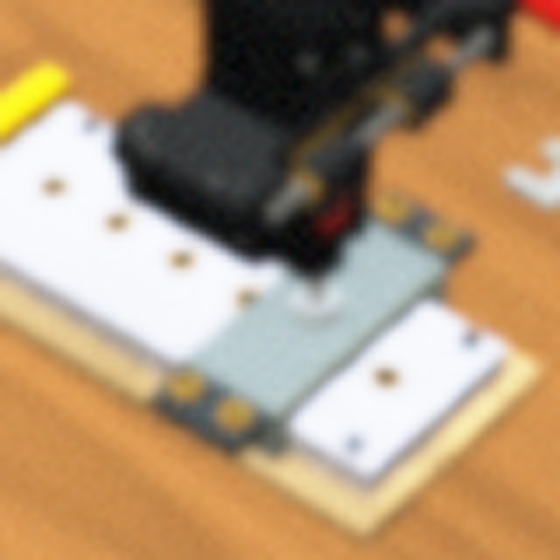

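The plunger is up 12 mm, with -10.6 N matching the spring. Sliding 40 mm along tool z, which runs along the jig's y.

Emit:
arm_command([
  [[0, 0, 0.003, 0, 0, 0], [0, 0, 0.005, 0, 0, 0], [0, 0, 0.005, 0, 0, 0], [0, 0, 0.006, 0, 0, 0], [0, 0, 0.006, 0, 0, 0], [0, 0, 0.006, 0, 0, 0], [0, 0, 0.005, 0, 0, 0], [0, 0, 0.003, 0, 0, 0], [0, 0, 0.001, 0, 0, 0], [0, 0, 0, 0, 0, 0], [0, 0, 0, 0, 0, 0], [0, 0, 0, 0, 0, 0]],
])

```text
time: 24.53
ee_pos: [0.5697, -0.0086, 0.0638]
eef_rot: [-0.706, -0.031, 0.032, 0.707]
ft_force: [-4.5, 2.0, -11.1]
width: 0.0245
```

Run:
```python
from h import *
s,M=status()
c=vision.camera("side");cv2.imwrite("pics/s16.png",cv2.resize(c["pixels"][160:255,220:320],None,fx=6,fy=6,interpolation=cv2.INTER_CUBIC))
print("travel",(s["ee_pos"]-np.array([.5731,-.0491,.0635])).round(4))
```

```text
t 24.53 pos [ 0.5697 -0.0086  0.0638] F [ -4.5   2.  -11.1] w 0.0245
[[ 0.996 -0.001 -0.089]
 [ 0.089  0.001  0.996]
 [-0.001 -1.     0.001]]
travel [-0.0034  0.0405  0.0003]
```

View pics/s16.png

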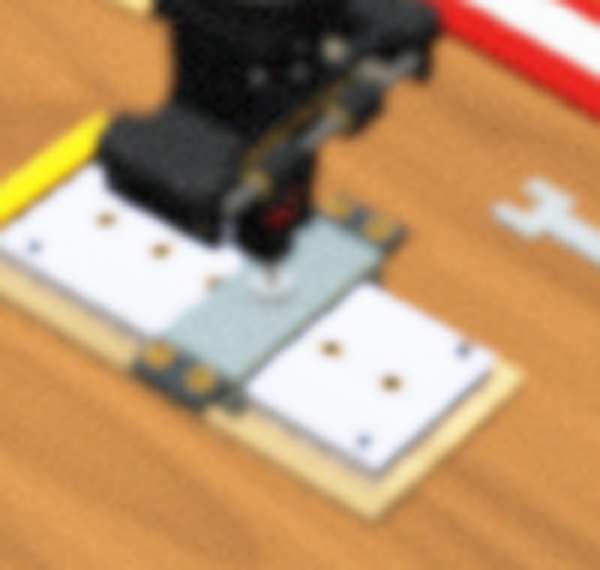

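Both holes behind the carriage are now visible at (330,348) and (390,382), and measured travel is 40.6 mm. Pushing down in stages, watching the force.

Emit:
arm_command([
  [[-0.001, 0.001, -0.0005, 0, 0, 0], [0, 0.002, 0, 0, 0, 0], [0, 0.002, 0, 0, 0, 0], [0, 0.002, 0, 0, 0, 0], [0, 0.002, 0, 0, 0, 0], [0, 0.002, 0, 0, 0, 0], [0, 0.001, 0, 0, 0, 0], [0, 0, 0, 0, 0, 0], [0, 0, 0, 0, 0, 0]],
])

```text
time: 25.33
ee_pos: [0.5697, -0.0097, 0.0524]
eef_rot: [-0.706, -0.032, 0.031, 0.706]
ft_force: [-0.8, 2.7, -0.4]
width: 0.0251
```

The pin is in the hole: height is +1 mm with near-zero force. Pushing home.

Emit:
arm_command([
  [[0, 0.002, 0, 0, 0, 0], [0, 0.002, 0, 0, 0, 0], [0, 0.002, 0, 0, 0, 0], [0, 0.001, 0, 0, 0, 0], [0, 0.001, 0, 0, 0, 0], [0, 0, 0, 0, 0, 0], [0, 0, 0, 0, 0, 0]],
])

```text
time: 25.92
ee_pos: [0.5698, -0.0098, 0.0445]
eef_rot: [-0.706, -0.032, 0.031, 0.706]
ft_force: [-2.3, 1.9, 6.8]
width: 0.0253
```

Emit:
arm_command([
  [[0, 0.001, 0, 0, 0, 0], [0, 0, 0, 0, 0, 0], [0, 0, 0, 0, 0, 0]],
])

```text
time: 26.17
ee_pos: [0.5698, -0.0099, 0.0439]
eef_rot: [-0.706, -0.032, 0.031, 0.707]
ft_force: [-4.3, 1.7, 12.0]
width: 0.0249
```

Emit:
arm_command([
  [[0, 0.001, 0, 0, 0, 0], [0, 0, 0, 0, 0, 0], [0, 0, 0, 0, 0, 0], [0, 0, 0, 0, 0, 0]],
])

```text
time: 26.5
ee_pos: [0.57, -0.0101, 0.0438]
eef_rot: [-0.706, -0.032, 0.03, 0.707]
ft_force: [-8.7, 1.7, 20.6]
width: 0.0254
```

Run:
```python
from h import *
s,M=status()
c=vision.camera("side");cv2.imwrite("pics/s17.png",cv2.resize(c["pixels"][160:255,220:320],None,fx=6,fy=6,interpolation=cv2.INTER_CUBIC))
cv2.imwrite("pics/s17f.png",c["pixels"])
```

```text
t 26.5 pos [ 0.57   -0.0101  0.0438] F [-8.7  1.7 20.6] w 0.0254
[[ 0.996  0.002 -0.088]
 [ 0.088  0.001  0.996]
 [ 0.002 -1.     0.001]]
```

View pics/s17.png

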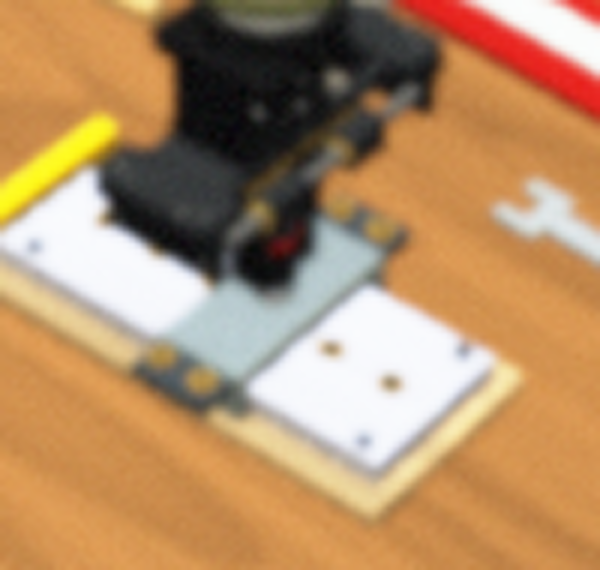

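View pics/s17f.png

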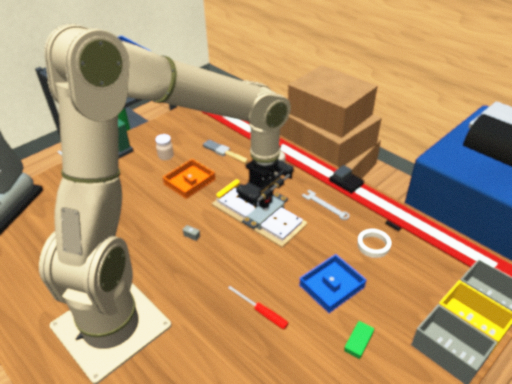

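The knob is at the lower stop: the last 1 mm of command moved it about 0.1 mm while force rose from 12 to 20.6 N. Spring force also crossed zero about 8 mm higher up. Blue and orange are both in their trays. Handing in.

Run:
```python
from h import *
status(); r.close_job()
```

```text
t 26.55 pos [ 0.57   -0.0101  0.0438] F [-8.7  1.6 22.5] w 0.0251
[[ 0.996  0.002 -0.088]
 [ 0.088  0.001  0.996]
 [ 0.002 -1.     0.001]]
the job is handed in; nothing more can be done
```

I handed the job in at about 26.6 s, with the gripper still holding the knob down; no verdict is reported.

- **Blocks:** I cleared the blue and orange blocks first. The last picture shows each one in the tray of its own colour.
- **Carriage:** I pulled the plunger up 12 mm and slid the carriage 40.6 mm by readout, about 40 mm allowing for play. The pin entered the next hole freely, with almost no force at about +1 mm.
- **Plunger:** I pushed it onto its lower stop. The last 1 mm of commanded push moved it only about 0.1 mm, while the force rose from 12 N to about 21 N. The knob is held with a 40 N grip (width 25 mm).

**Checks that disagreed or failed:**
- **Height readout:** The reported tool height was about 21 mm lower than the real fingertips. Because of this, the first try at the blue block closed on air above it without touching it. I corrected for the offset from then on.
- **Side force:** About 9 N of sideways force was left on the knob when I finished.
- **Other objects:** The bystanders showed no movement in the last side picture, but I did not measure them.

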